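# Poise a rotor arm over its assembly stand

## Robot

A 6-joint arm with a two-finger parallel gripper is mounted at the origin on the work surface. World frame = base frame: x ahead of the robot, y to its left, z up, the work surface at z = 0. Lengths are in m, angles in degrees, forces in N, time in s.
With the tool pointing down it reaches from about 0.35 to 0.85 m from the base axis. Payload 8.1 kg.
Tool frame: the origin (TCP) lies at the very end of the fingers, on their centre line; the grasp point (between the pads) lies 19 mm behind it; z points along the fingers, y is the direction in which the jaws open and shut (so a half turn about z gives the same grasp; the last joint's range is limited). The gripper opens to 93 mm and grips with 3 to 60 N. Pads are 15 mm wide; open, the fingers measure 128 mm over their backs; the gripper's body (75 mm by 188 mm) begins 65 mm behind the grasp point.
Start: joints at [67.242, 7.471, 85.268, -0, 87.261, -4.893], TCP at [0.184, 0.571, 0.192] pointing down, gripper open.
Joint ranges: [-169.43, 169.43], [-51.17, 129.36], [1.28, 143.12], [-76.62, 256.62], [0, 156.53], [-152.29, 152.29]. Speed limits (degrees/s): [136.94, 136.94, 159.86, 180, 180, 180].

## Interface

Orientations are given as a 3x3 rotation matrix whose columns are the frame's x, y, z axes.
In Python, from plant import readout, get_image, job, models gives the robot as it stands. The module is installed in compiled form; this text tells all that it offers.
- The arm moves only by the tool drive_tool, never from a script. Its argument "series" is a list of rows, each a list of 7 numbers: the shift along the tool's x, y, z in mm, then the turn, a rotation vector about the tool's x, y, z in degrees, then the finger opening in mm, from 0 to 93. In form: [[x, y, z, rx, ry, rz, fingers], ...]. A call has 1 to 12 rows; each row is the pose to reach, as a shift and turn from the pose measured when the call began, along the tool's axes at that moment; what a row does not reach only later rows make up. A row lasts 1/8 s, in which the tool goes at most 62.5 mm and 10.7 degrees, less where a joint would pass 70% of its speed; a pose out of reach is approached as far as the arm can. A call with a gripper value outside its range is refused whole. The fingers move at their own pace and stop on an object; "force" is the grip in N (left out, the last holds). Time passes only in rows, so rows that repeat a pose let the fingers close. It gives the time, the measured TCP pose, the force and the opening at its end, in the units of the state.
- readout.read_state(): the state, without advancing time (a new reading comes with each control period).
- get_image(name): name is "scene" or "top" or "wrist"; returns a dict with "img" (400x640x3 uint8, red, green, blue), "z_map" (400x640 float32, m along the optical axis (not along the pixel's ray), 0 where there is no reading), "fov_y" (degrees; the focal length in pixels is half the picture's height over the tangent of half this angle, whatever the lens; pixels are square), "cx", "cy" (the principal point, pixels), "T" (4x4, takes a point from camera to world coordinates). Camera axes: x right, y up, looking along -z (the intrinsics and any distortion apply to the point x, -y, -z); pixel columns grow to the right and rows downward; lengths in m; the calibration is good to about 2 mm. A picture is of the moment at which its call begins.
- job.hand_in(): hands the job in, once; it reports no verdict.
Trained networks look in the newest picture that a camera, given by its name, has taken for a name from the list of things; names that differ only in an ending like _2 or _b are one class to them, and where a whole thing is asked for, a point or a joint stands for the part that bears it (a point fixed in the world has none). Each returns a list of dicts, best first, with "conf" (0 to 1); they miss things now and then, are a little off and sometimes report something else, mostly with a low value. They report only what shows in the picture. A call takes as long as a camera call. They do not tell look-alikes from the thing itself.
- models.outline_of(camera, name): "pixels" (400x640 bool, what is visible of it) and "centre" ([column, row] in pixels, amid what is visible of it).
The state is a dict: "time_s": time; "joint_pos": joint angles; "qvel": joint speeds; "tau": joint torques, N m; "position": TCP position; "tool_rot": TCP orientation; "ft_force": force on the tool from outside, world axes, zero at the start; "ft_torque": the same for the moment, N m; "finger_gap": finger opening in m.
Only numpy, scipy, OpenCV 4.12 (cv2) and the standard library are available. Lean on these libraries where they do the work, as an engineer would, in place of code of your own. Each camera call takes 0.05 s, during which the arm holds its last target.

## Task

Take the top rotor arm off the pile of three in the white tray, gripping it across its bar at the balance point so that it hangs level, and leave the two arms under it and everything else on the bench where they are. Carry it to the assembly stand and finish while still holding it there, level and still, with the hub's bore straight above the spindle and the foot straight above the rubber-topped rest, the hub's underside 2 to 8 cm clear above the spindle's tip. Do not put it down or let go: the job ends with the arm in the gripper.

Things in the scene. Friction and masses are not known exactly. Their poses are not given: they have to be found in the camera images.
- lev_balance (a point): Balance point (centre of mass in plan) of the TOP arm of the pile, in the middle of its bar: 53 mm from the hub axis towards the foot (well off the arm's middle) and 34 mm above the underside. The bar, where it is gripped, is 16 mm wide, spans 24 to 44 mm above the underside and runs from 27 to 146 mm from the hub axis. x axis along the bar from hub to foot, z up
- lev_hub (a point): Centre of the top arm's hub, on the bore axis, 23 mm above its underside. Each arm is one bare aluminium casting, 0.3 to 0.65 kg, 201 mm long, 46 mm high: big hub (54 mm across, upright 20 mm through-bore), straight bar, small foot. Same axes as lev_balance. In the pile the arms stand loose, hub on hub and foot on foot, the bars 26 mm apart
- lev_foot (a point): Centre of the top arm's foot (upright cylinder 28 mm across, 46 mm high), on its axis, 23 mm above its underside, 160 mm from lev_hub along x
- lev_mid: The second arm of the pile, same shape, directly under the top one; origin on its hub axis at its underside, x towards its foot. To be left alone
- lev_low: The bottom arm of the pile, same shape; origin on its hub axis at its underside. To be left alone
- tray: Fixed white plastic tray under the pile, 240 x 100 mm, 20 mm high, inner floor 5 mm up; origin at the centre of its underside, x along its length. It may be on either side of the robot, the stand on the other
- stand: Fixed assembly stand: white-painted base plate 250 x 100 x 14 mm with an upright steel spindle (16 mm diameter, on a 40 mm collar) near one end and, 160 mm away, a low rest post with a round black rubber top (34 mm across). Origin at the centre of the plate's underside, x from spindle to rest
- spindle_tip (a point): Top of the stand's spindle, on its axis, 86 mm above the bench
- rest_top (a point): Centre of the top of the stand's rubber-topped rest, 42 mm above the bench, 160 mm from the spindle axis
- bottle: Bystander: white plastic screw-cap jar, 48 mm across, 110 mm high, origin at the centre of its underside
- bucket: Bystander: capped steel centrifuge bucket, 76 mm across, 106 mm high, origin at the centre of its underside
Mind the look-alikes: they are no part of the job. Leave any pink look-alike of the part that bears lev_balance alone.

How it is judged (in metres and radians):
On the way:
1. the top arm is lifted clear off the pile, gripped within 15 mm of its balance point and level within 0.12 rad (height (world z) of lev_balance above 0.15 m and contact force between lev_top and the fingers above 1 N and x of the grasp point in the frame of lev_balance between -0.015 and 0.015 m and angle between lev_balance's own z axis and vertical below 0.12 rad and contact force between lev_top and lev_mid below 0.1 N and contact force between lev_top and lev_low below 0.1 N and contact force between lev_top and tray below 0.1 N and contact force between lev_top and stand below 0.1 N and contact force between lev_top and bottle below 0.1 N and contact force between lev_top and bucket below 0.1 N), for 0.2 s.
At the end, for the whole second after the job is handed in: Top arm in the fingers within 15 mm of its balance point, level within 0.12 rad, still, touching nothing else; hub within 15 mm of the spindle axis, foot within 20 mm of the rest in plan, hub underside 15 to 90 mm above the tip; lower arms within 20 mm, bystanders within 30 mm of their starts (contact force between lev_top and the fingers above 1 N and x of the grasp point in the frame of lev_balance between -0.015 and 0.015 m and angle between lev_balance's own z axis and vertical below 0.12 rad and contact force between lev_top and lev_mid below 0.1 N and contact force between lev_top and lev_low below 0.1 N and contact force between lev_top and tray below 0.1 N and contact force between lev_top and stand below 0.1 N and contact force between lev_top and bottle below 0.1 N and contact force between lev_top and bucket below 0.1 N and horizontal distance between lev_hub and spindle_tip below 0.015 m and horizontal distance between lev_foot and rest_top below 0.02 m and height (world z) of lev_hub between 0.124 and 0.199 m and linear speed of lev_top below 0.03 m/s and angular speed of lev_top below 0.2 rad/s and distance of each of lev_mid, lev_low from where it was at the start of the episode below 0.02 m and distance of each of bottle, bucket from where it was at the start of the episode below 0.03 m); the arm keeps its last pose, push and grip.
It fails at once if the top arm droops or is tipped by more than 0.35 rad (angle between lev_balance's own z axis and vertical above 0.35 rad).
It fails at once if a lower arm of the pile is shifted by more than 20 mm (distance of any of lev_mid, lev_low from where it was at the start of the episode above 0.02 m).
It fails at once if a bystander is shifted by more than 30 mm (distance of any of bottle, bucket from where it was at the start of the episode above 0.03 m).
It also fails if it takes over 42 s, if anything falls off the work surface, if the arm or the gripper's body presses on something with over 40 N, if the wrist force passes 120 N, or if a joint passes its speed limit or range.

## Working session

There is one attempt and no reset: what is moved stays moved. The work goes in short steps, Python scripts to look and compute and a tool call to move; the robot and the scene stay as the last step left them, time stands still between calls to the robot, and variables do not carry over. Pictures are saved under pics/ and viewed, and the job is handed in when it is done.

Besides the shell and the picture viewer there is one more tool, called as name([rows], argument=value, ...), one row to a line, values as JSON. drive_tool: Moves the arm, as the interface text tells. Its arguments: {"type":"object","properties":{"series":{"type":"array","items":{"type":"array","items":{"type":"number"}}},"force":{"type":"number"}},"required":["series"]}

```bash
mkdir -p pics; cat > h.py <<'E'
import numpy as np,cv2
from plant import readout,get_image,job,models
def save(n,im): cv2.imwrite(f'pics/{n}.png',cv2.cvtColor(im['img'],cv2.COLOR_RGB2BGR))
def pts(im,mask=None):
    H,W=im['z_map'].shape; f=H/2/np.tan(np.radians(im['fov_y'])/2)
    v,u=np.nonzero((im['z_map']>0)&(mask if mask is not None else True))
    d=im['z_map'][v,u]
    P=np.stack([(u-im['cx'])/f*d,-(v-im['cy'])/f*d,-d,np.ones_like(d)])
    return (im['T']@P)[:3].T,u,v
E
python3 - <<'E'
from h import *
print(readout.read_state())
for c in ['scene','top','wrist']:
    im=get_image(c); save(c+'0',im); print(c,im['fov_y'],im['cx'],im['cy'],im['T'].round(3).tolist(),[k for k in im])
    np.savez(c+'0.npz',**im)
    for n in ['lev_balance','lev_mid','lev_low','tray','stand','bottle','bucket']:
        for r in models.outline_of(c,n)[:3]:
            P,_,_=pts(im,r['pixels']); print(n,round(r['conf'],2),np.round(r['centre']),np.median(P,0).round(3) if len(P) else None,r['pixels'].sum())
E
```

```text
{'time_s': 0.0, 'joint_pos': array([ 6.72417005e+01,  7.51390937e+00,  8.53285547e+01, -4.65164590e-05,
        8.72604981e+01, -4.89292645e+00]), 'qvel': array([-0.02100975, -0.10361785,  0.00337145,  0.0225573 , -0.0078164 ,
        0.03973318]), 'tau': array([ 2.16897155e-03, -5.59852874e+01, -4.91758204e+01,  7.69187207e-02,
        3.57300346e-02, -1.52395687e-04]), 'position': array([0.18381151, 0.57051478, 0.19070692]), 'tool_rot': array([[-9.51779942e-01,  3.06780802e-01, -6.94422975e-04],
       [ 3.06781550e-01,  9.51778511e-01, -1.65743472e-03],
       [ 1.52467712e-04, -1.79054928e-03, -9.99998385e-01]]), 'ft_force': array([ 0.15888783, -0.06107445,  0.47156731]), 'ft_torque': array([ 0.01470255, -0.0355544 , -0.03993552]), 'finger_gap': 0.09276050708267744}
scene 47.85781328902365 317.7378895235197 201.20648873732506 [[-0.655, -0.556, 0.512, 1.092], [0.756, -0.476, 0.45, 0.441], [-0.007, 0.682, 0.732, 0.877], [0.0, 0.0, 0.0, 1.0]] ['img', 'z_map', 'fov_y', 'cx', 'cy', 'T']
lev_balance 0.86 [309. 149.] [ 0.377 -0.228  0.038] 846
lev_balance 0.82 [251. 172.] [ 0.577 -0.206
[... 572 characters left out ...]
 'cy', 'T']
lev_balance 0.92 [426. 210.] [ 0.558 -0.211  0.142] 1604
lev_balance 0.76 [416. 313.] [ 0.365 -0.231  0.044] 1401
lev_balance 0.6 [484. 223.] [ 0.555 -0.369  0.044] 1400
lev_low 0.92 [409. 200.] [ 0.595 -0.206  0.046] 452
lev_low 0.74 [425. 209.] [ 0.556 -0.212  0.142] 1627
tray 0.61 [400. 205.] [ 0.593 -0.189  0.006] 2843
stand 0.66 [196. 196.] [0.563 0.257 0.015] 4941
bottle 0.72 [293. 253.] [0.456 0.025 0.109] 545
bucket 0.72 [318. 136.] [0.698 0.005 0.088] 1200
wrist 71.44946204376089 320.955998245764 201.06635000989016 [[0.306, -0.922, -0.237, 0.118], [0.952, 0.296, 0.075, 0.593], [0.001, -0.249, 0.969, 0.385], [0.0, 0.0, 0.0, 1.0]] ['img', 'z_map', 'fov_y', 'cx', 'cy', 'T']
```

View pics/scene0.png

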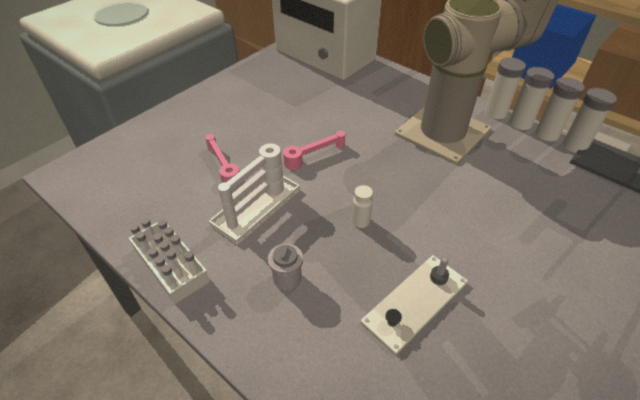

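View pics/top0.png

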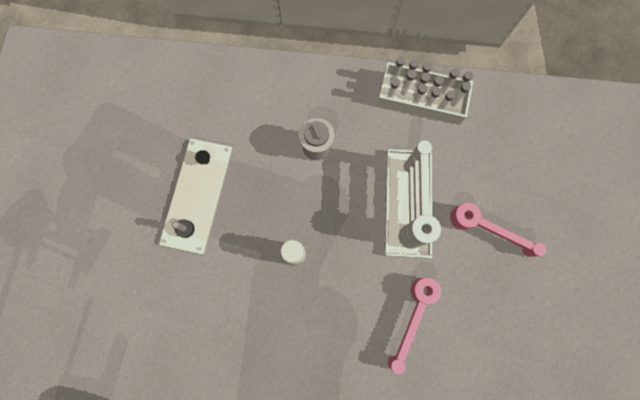

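The pile is at top (425,190): the hub ring is at (426,229), nearer the robot, and the foot at (424,148). The stand is at (196,196), with its spindle at (185,228) and rest at (202,157). The pink look-alikes are separate. Next I'll measure all of these accurately.

```bash
cat > m.py <<'E'
from h import *
from scipy.optimize import least_squares
def lev(P, z0, hub, foot):
    # crop
    s=P[(abs(P[:,2]-z0)<0.006)]
    return s
def fitlev(xy,x0,w=.0):
    # model silhouette fit: hub annulus outer 27mm, foot disc 14mm, bar 16mm; minimise distance outside + coverage via signed distance
    def sd(p,q):
        d=np.array([np.cos(p[2]),np.sin(p[2])]); r=q-p[:2]; a=r@d; b=r@np.array([-d[1],d[0]])
        h=np.hypot(a,b)-.027; f=np.hypot(a-.16,b)-.014
        bar=np.maximum(abs(b)-.008,np.maximum(.0-a,a-.16))
        return np.minimum(np.minimum(h,f),bar)
    return sd
def raster_fit(xy,p0):
    from scipy.optimize import minimize
    res=.001; c=xy.mean(0); n=300
    g=(np.arange(n)-n/2)*res
    X,Y=np.meshgrid(g+c[0],g+c[1]); occ=np.zeros((n,n),np.uint8)
    i=((xy-c)/res+n/2).round().astype(int); ok=((i>=0)&(i<n)).all(1); occ[i[ok,1],i[ok,0]]=1
    occ=cv2.morphologyEx(occ,cv2.MORPH_CLOSE,np.ones((5,5)))
    sd=fitlev(xy,p0); Q=np.stack([X.ravel(),Y.ravel()],1); o=occ.ravel()
    def cost(p):
        d=np.array([np.cos(p[2]),np.sin(p[2])])
        m=1/(1+np.exp(np.clip(sd(p,Q)/.0015,-30,30)))*(1/(1+np.exp(np.clip(-(np.hypot(*(Q-p[:2]).T)-.010)/.0015,-30,30))))
        return ((m-o)**2).sum()
    r=minimize(cost,p0,method='Nelder-Mead',options=dict(initial_simplex=np.array([p0,p0+[.01,0,0],p0+[0,.01,0],p0+[0,0,.1]]),xatol=1e-5,fatol=.1))
    return r.x,r.fun,o.sum()
E
python3 - <<'E'
from m import *
for c in ['top','scene']:
    im=dict(np.load(c+'0.npz')); P,u,v=pts(im)
    box=(P[:,0]>.4)&(P[:,0]<.8)&(P[:,1]>-.3)&(P[:,1]<-.14)
    s=P[box&(P[:,2]>.132)&(P[:,2]<.152)]
    print(c,len(s),s.min(0).round(3),s.max(0).round(3),np.median(s[:,2]))
    hub=s[s[:,0]<s[:,0].min()+.05].mean(0); ft=s[s[:,0]>s[:,0].max()-.025].mean(0)
    p0=np.array([hub[0],hub[1],np.arctan2(ft[1]-hub[1],ft[0]-hub[0])])
    x,f,n=raster_fit(s[:,:2],p0); print('lev hub',x.round(4),np.degrees(x[2]).round(2),f,n)
    B=(P[:,0]>.35)&(P[:,0]<.8)&(P[:,1]>.1)&(P[:,1]<.4)
    for nm,lo,hi in [('spindle',.06,.1),('rest',.036,.05)]:
        q=P[B&(P[:,2]>lo)&(P[:,2]<hi)]
        print(nm,len(q),q.mean(0).round(4) if len(q) else '',q.min(0).round(3),q.max(0).round(3))
    q=P[B&(P[:,2]>.009)&(P[:,2]<.019)]
    r=cv2.minAreaRect((q[:,:2]*1000).astype(np.float32)); print('plate',r,np.median(q[:,2]))
    for nm,(x0,x1,y0,y1) in dict(bottle=(.4,.52,-.03,.09),bucket=(.6,.78,-.06,.08)).items():
        q=P[(P[:,0]>x0)&(P[:,0]<x1)&(P[:,1]>y0)&(P[:,1]<y1)&(P[:,2]>.03)]; print(nm,q.min(0).round(3),q.max(0).round(3))
E
```

```text
top 1340 [ 0.496 -0.245  0.132] [ 0.696 -0.193  0.148] 0.14228993178373156
lev hub [ 0.5224 -0.219   0.0673] 3.86 339.45396588159815 4418
spindle 78 [0.4876 0.2669 0.0793] [0.48  0.261 0.06 ] [0.496 0.276 0.089]
rest 281 [0.5924 0.2567 0.0407] [0.471 0.236 0.036] [0.663 0.286 0.05 ]
plate ((568.1322631835938, 260.7552795410156), (101.5179443359375, 249.90956115722656), 83.80709075927734) 0.014303752639882483
bottle [0.435 0.004 0.031] [0.479 0.049 0.115]
bucket [ 0.669 -0.031  0.031] [0.745 0.044 0.11 ]
scene 679 [ 0.497 -0.244  0.132] [ 0.698 -0.192  0.145] 0.13981188524655375
lev hub [ 0.5261 -0.2174  0.0721] 4.13 609.0064674957498 3994
spindle 77 [0.4937 0.2718 0.0754] [0.486 0.264 0.061] [0.499 0.279 0.085]
rest 239 [0.6267 0.257  0.0405] [0.474 0.238 0.036] [0.666 0.29  0.05 ]
plate ((570.0343627929688, 262.310546875), (100.4330825805664, 252.11305236816406), 83.93392181396484) 0.012215156183544962
bottle [0.438 0.008 0.03 ] [0.486 0.053 0.111]
bucket [ 0.671 -0.03   0.03 ] [0.748 0.046 0.107]
```

drive_tool([
  [0,0,-30,0,0,0,70],
  [-30,-31,-68,0,0,-2,70],
  [-70,-72,-68,0,0,-5,70],
  [-112,-115,-68,0,0,-8,70],
  [-154,-158,-68,0,0,-11,70],
  [-196,-201,-68,0,0,-14,70],
  [-238,-244,-68,0,0,-17,70],
  [-280,-287,-68,0,0,-20,70],
  [-322,-330,-68,0,0,-21.9,70],
  [-364,-373,-68,0,0,-21.9,70],
  [-406,-416,-68,0,0,-21.9,70],
  [-448,-459,-68,0,0,-21.9,70],
], force=40)

```text
time_s: 2.7
position: [0.4703, -0.0052, 0.2601]
tool_rot: [[-0.998, -0.07, 0.001], [-0.07, 0.998, 0.0], [-0.001, -0.0, -1.0]]
ft_force: [1.0, 0.0, -0.1]
finger_gap: 0.0698
```

```bash
cat > go.py <<'E'
from h import *
from scipy.spatial.transform import Rotation as R
def go(tgt,yaw):
    s=readout.read_state(); T=s['tool_rot']; y=np.radians(yaw)
    Rt=np.array([[np.cos(y),np.sin(y),0],[np.sin(y),-np.cos(y),0],[0,0,-1]])
    print('t',s['time_s'],'pos',s['position'].round(4),'gap',s['finger_gap'],'F',s['ft_force'].round(1),'M',s['ft_torque'].round(2),'q',s['joint_pos'].round(1))
    print('shift',(T.T@(np.array(tgt)-s['position'])*1000).round(1),'rot',np.degrees(R.from_matrix(T.T@Rt).as_rotvec()).round(2))
E
python3 -c "
from go import *
go([.576,-.215,.26],184)"
```

```text
t 2.7 pos [ 0.4703 -0.0052  0.2601] gap 0.06976427027816011 F [ 1.   0.  -0.1] M [ 0.05 -0.01 -0.01] q [  -6.9  -14.1   98.9    0.    95.1 -100.9]
shift [-9.070e+01 -2.167e+02  2.000e-01] rot [-0.    0.07  0.02]
```

drive_tool([
  [-18,-45,0,0,0,0,70],
  [-42,-100,0,0,0,0,70],
  [-64,-152,0,0,0,0,70],
  [-82,-196,0,0,0,0,70],
  [-91,-217,0,0,0,0,70],
  [-91,-217,0,0,0,0,70],
  [-91,-217,0,0,0,0,70],
])

```text
time_s: 3.58
position: [0.5761, -0.2145, 0.2602]
tool_rot: [[-0.998, -0.07, 0.001], [-0.07, 0.998, 0.001], [-0.001, 0.0, -1.0]]
ft_force: [-0.8, -0.7, 0.3]
finger_gap: 0.0699
```

```bash
python3 - <<'E'
from go import *; from m import *
go([.576,-.215,.112],184)
im=get_image('wrist'); save('w1',im); np.savez('w1.npz',**im)
P,u,v=pts(im)
box=(P[:,0]>.4)&(P[:,0]<.8)&(P[:,1]>-.3)&(P[:,1]<-.14)
s=P[box&(P[:,2]>.132)&(P[:,2]<.152)]
print(len(s),s.min(0).round(3),s.max(0).round(3),np.median(s[:,2]))
x,f,n=raster_fit(s[:,:2],np.array([.5235,-.2185,.069])); print('lev hub',x.round(4),np.degrees(x[2]).round(2),f,n)
print('bal',x[:2]+.053*np.array([np.cos(x[2]),np.sin(x[2])]))
E
```

```text
t 3.575 pos [ 0.5761 -0.2145  0.2602] gap 0.06994305060919313 F [-0.8 -0.7  0.3] M [ 0.04 -0.08  0.05] q [ -25.2    8.7   76.8    0.    94.4 -119.3]
shift [  0.3  -0.5 148.2] rot [0.03 0.05 0.04]
3135 [ 0.495 -0.245  0.132] [ 0.679 -0.192  0.146] 0.14230633328927222
lev hub [ 0.521  -0.2186  0.0717] 4.11 625.7092383893212 4046
bal [ 0.57385934 -0.21478471]
```

View pics/w1.png

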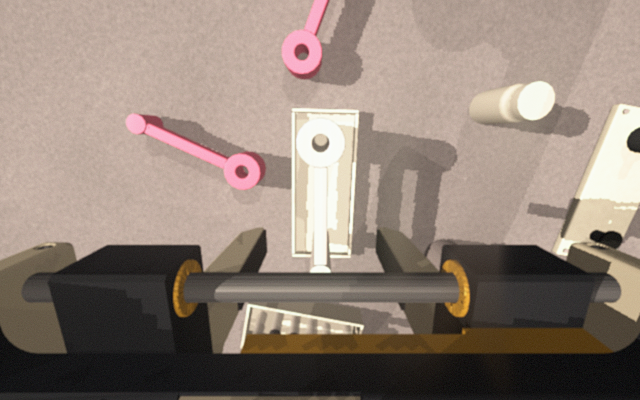

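The wrist view shows the hub ring at (321,142) with the bar running down between the fingers. The foot is hidden by the gripper, so I'll check the hub with a direct circle fit.

```bash
python3 - <<'E'
from m import *
im=dict(np.load('w1.npz'));P,u,v=pts(im)
box=(P[:,0]>.4)&(P[:,0]<.8)&(P[:,1]>-.3)&(P[:,1]<-.14)
s=P[box&(P[:,2]>.132)&(P[:,2]<.152)]
h=s[s[:,0]<.535]
print('y span',h[:,1].min(),h[:,1].max(),'x min',h[:,0].min())
i=im['img'].astype(int)
# bore: pixels inside hub w/ image hough
g=cv2.cvtColor(im['img'],cv2.COLOR_RGB2GRAY)
c=cv2.HoughCircles(g[100:190,270:370],cv2.HOUGH_GRADIENT,1,5,param1=100,param2=12,minRadius=7,maxRadius=28); print(c+np.array([270,100,0]) if c is not None else 0)
f=200/np.tan(np.radians(im['fov_y'])/2)
# ray to plane z=.143 for a pixel
def ray(px,z):
    d=np.array([(px[0]-im['cx'])/f,-(px[1]-im['cy'])/f,-1]); d=im['T'][:3,:3]@d; o=im['T'][:3,3]; return o+d*(z-o[2])/d[2]
for r in (c+np.array([270,100,0]))[0][:6]: print(r, ray(r[:2],.143).round(4))
b=s[(s[:,0]>.56)&(s[:,0]<.65)]
for x in np.arange(.56,.66,.02):
    q=b[abs(b[:,0]-x)<.01]; 
    if len(q): print(x.round(2),q[:,1].min().round(4),q[:,1].max().round(4),q[:,1].mean().round(4))
from scipy.optimize import least_squares
# outer-boundary circle fit to hub: use angular max radius
c0=np.array([.523,-.2185])
for _ in range(10):
    d=h[:,:2]-c0; a=np.arctan2(d[:,1],d[:,0]); r=np.hypot(*d.T); E=[]
    for k in np.arange(-np.pi,np.pi,.2):
        if abs(((k+.1-.07)+np.pi)%(2*np.pi)-np.pi)<.7: continue
        m=(a>=k)&(a<k+.2)
        if m.any(): E.append(h[m][r[m].argmax(),:2])
    E=np.array(E); c0=least_squares(lambda p:np.hypot(*(E-p[:2]).T)-p[2],[*c0,.027]).x; R_=c0[2]; c0=c0[:2]
print('circ',c0,R_)
E
```

```text
y span -0.24459852273874372 -0.19180770827279003 x min 0.4951469571594088
[[[316.5        140.5         27.39999962]
  [311.5        131.5         20.70000076]
  [315.5        135.5         27.39999962]
  [318.5        147.5         27.39999962]
  [335.5        134.5         25.20000076]
  [324.5        136.5         27.39999962]
  [310.5        136.5         19.29999924]
  [328.5        149.5         27.39999962]
  [335.5        139.5         21.79999924]
  [305.5        133.5         14.69999981]
  [328.5        141.5         15.80000019]
  [342.5        135.5         12.5       ]
  [322.5        141.5         10.5       ]
  [317.5        171.5         11.        ]]]
[316.5        140.5         27.39999962] [ 0.519  -0.2222  0.143 ]
[311.5        131.5         20.70000076] [ 0.5099 -0.2282  0.143 ]
[315.5        135.5         27.39999962] [ 0.5138 -0.2236  0.143 ]
[318.5        147.5         27.39999962] [ 0.5264 -0.2195  0.143 ]
[335.5        134.5         25.20000076] [ 0.5112 -0.202   0.143 ]
[324.5        136.5         27.39999962] [ 0.5141 -0.2138  0.143 ]
0.56 -0.2233 -0.2079 -0.2157
0.58 -0.2228 -0.2064 -0.2145
0.6 -0.2215 -0.2049 -0.2132
0.62 -0.2202 -0.2034 -0.2116
0.64 -0.2176 -0.2018 -0.2097
circ [ 0.52023576 -0.21784946] 0.025623787624150067
```

drive_tool([
  [1,0,40,0,0,0,60],
  [1,0,80,0,0,0,60],
  [1,0,115,0,0,0,60],
  [1,0,137,0,0,0,60],
  [1,0,147,0,0,0,60],
  [1,0,147,0,0,0,60],
  [1,0,147,0,0,0,60],
])

```text
time_s: 4.5
position: [0.5762, -0.2144, 0.1151]
tool_rot: [[-0.997, -0.071, 0.003], [-0.071, 0.997, -0.001], [-0.003, -0.001, -1.0]]
ft_force: [-0.0, -0.9, -0.5]
finger_gap: 0.0599
```

```bash
python3 - <<'E'
from go import *
go([.575,-.2147,.113],184.1)
im=get_image('wrist'); save('w2',im)
im=get_image('scene'); save('s2',im)
E
```

```text
t 4.5 pos [ 0.5762 -0.2144  0.1151] gap 0.05994963113150554 F [-0.  -0.9 -0.5] M [0.02 0.01 0.01] q [ -25.2   12.2   88.1    0.    79.5 -119.3]
shift [ 1.2 -0.2  2.1] rot [-0.05  0.19 -0.01]
```

View pics/w2.png

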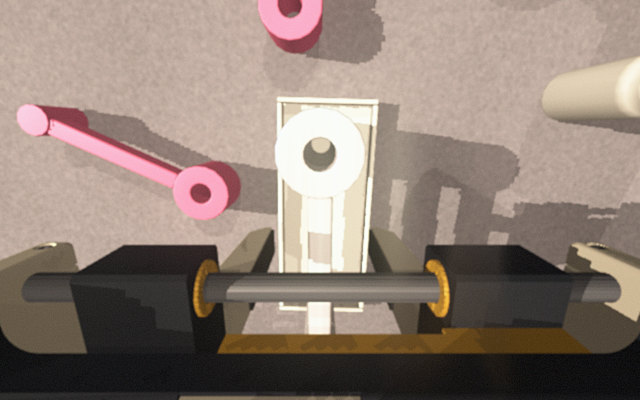

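View pics/s2.png

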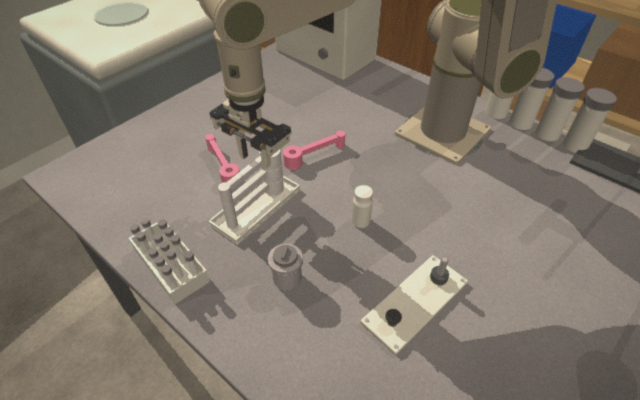

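The wrist view shows the bar centred between the fingers, with the hub at (320,152). Closing now.

drive_tool([
  [1,0,2,0,0,0,60],
  [1,0,2,0,0,0,30],
  [1,0,2,0,0,0,20],
  [1,0,2,0,0,0,10],
  [1,0,2,0,0,0,10],
  [1,0,2,0,0,0,10],
  [1,0,2,0,0,0,10],
  [1,0,2,0,0,0,10],
], force=50)

```text
time_s: 5.6
position: [0.5753, -0.215, 0.1134]
tool_rot: [[-0.997, -0.071, 0.004], [-0.071, 0.997, -0.001], [-0.004, -0.001, -1.0]]
ft_force: [-3.2, -1.4, 5.9]
finger_gap: 0.0126
```

```bash
python3 - <<'E'
from go import *
go([.575,-.2147,.113],184.1)
E
```

```text
t 5.6 pos [ 0.5753 -0.215   0.1134] gap 0.012550518687620563 F [-3.2 -1.4  5.9] M [-0.04  0.52  0.07] q [ -25.3   12.1   88.4    0.    79.3 -119.4]
shift [0.3 0.3 0.4] rot [-0.08  0.21 -0.03]
```

drive_tool([
  [0,0,-3,0,0,0,10],
  [0,0,-8,0,0,0,10],
  [0,0,-15,0,0,0,10],
  [0,0,-25,0,0,0,10],
  [0,0,-35,0,0,0,10],
  [0,0,-45,0,0,0,10],
  [0,0,-55,0,0,0,10],
  [0,0,-60,0,0,0,10],
  [0,0,-60,0,0,0,10],
])

```text
time_s: 6.72
position: [0.5754, -0.215, 0.174]
tool_rot: [[-0.997, -0.071, 0.004], [-0.071, 0.997, -0.001], [-0.004, -0.002, -1.0]]
ft_force: [-0.3, -0.9, 0.8]
finger_gap: 0.01
```

```bash
python3 - <<'E'
from go import *
go([.575,-.2147,.113],184.1)
for c in ['wrist','scene','top']:
    im=get_image(c); save(c[0]+'3',im); np.savez(c[0]+'3.npz',**im)
    if c=='top' or c=='scene':
        P,_,_=pts(im); s=P[(P[:,0]>.45)&(P[:,0]<.75)&(P[:,1]>-.26)&(P[:,1]<-.17)&(P[:,2]>.17)&(P[:,2]<.225)]
        for a,b in [(.48,.55),(.66,.72)]:
            q=s[(s[:,0]>a)&(s[:,0]<b)]; print(c,a,len(q),np.percentile(q[:,2],[5,50,95]).round(4) if len(q) else '')
E
```

```text
t 6.725 pos [ 0.5754 -0.215   0.174 ] gap 0.010038531543712642 F [-0.3 -0.9  0.8] M [ 0.07  0.04 -0.01] q [ -25.3    9.8   84.5    0.    85.4 -119.4]
shift [ 0.6  0.4 61. ] rot [-0.1   0.25 -0.03]
scene 0.48 0 
scene 0.66 0 
top 0.48 0 
top 0.66 0
```

View pics/s3.png

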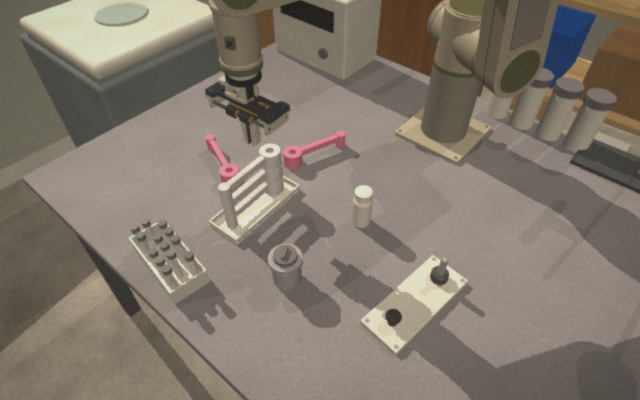

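View pics/w3.png

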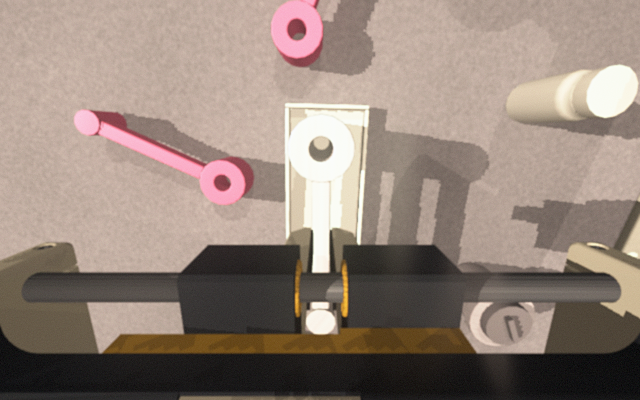

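The grip slipped: the scene view shows the pile still intact at (251,172) and the fingers closed on nothing. My 10 mm closing target probably limited the squeeze. I'll check the pose of the top arm, then regrip with a target of 0 and more force.

```bash
python3 - <<'E'
from m import *
for f in ['w3','w1','t3','s3']:
    im=dict(np.load(f+'.npz'));P,u,v=pts(im)
    box=(P[:,0]>.4)&(P[:,0]<.8)&(P[:,1]>-.3)&(P[:,1]<-.14)
    s=P[box&(P[:,2]>.12)&(P[:,2]<.155)]
    h=s[s[:,0]<.548];ft=s[(s[:,0]>.672)]
    if f[0]=='w': h=h[h[:,2]>.132]
    print(f,len(h),h.min(0).round(4),h.max(0).round(4),np.median(h[:,2]).round(4),len(ft),ft.min(0).round(4) if len(ft) else '',ft.max(0).round(4) if len(ft) else '',np.median(ft[:,2]) if len(ft) else '')
    b=s[(s[:,0]>.55)&(s[:,0]<.6)]; print([ (np.median(b[abs(b[:,0]-x)<.005,1]).round(4),np.median(b[abs(b[:,0]-x)<.005,2]).round(4)) for x in (.555,.565,.575,.585)])
E
```

```text
w3 3114 [ 0.4948 -0.2451  0.1326] [ 0.548  -0.1918  0.1457] 0.1431 541 [ 0.672  -0.221   0.1252] [ 0.6944 -0.1933  0.145 ] 0.14316141821994458
[(np.float64(-0.2161), np.float64(0.1411)), (np.float64(-0.2156), np.float64(0.1411)), (np.float64(-0.2147), np.float64(0.1411)), (np.float64(-0.2141), np.float64(0.141))]
w1 1650 [ 0.4951 -0.2446  0.1326] [ 0.5478 -0.1918  0.146 ] 0.1432 121 [ 0.672  -0.221   0.1201] [ 0.6834 -0.1941  0.1446] 0.14275583661665064
[(np.float64(-0.2167), np.float64(0.1411)), (np.float64(-0.2159), np.float64(0.1411)), (np.float64(-0.2145), np.float64(0.1409)), (np.float64(-0.2145), np.float64(0.1412))]
t3 8 [ 0.5049 -0.2459  0.1407] [ 0.5188 -0.2387  0.1435] 0.1425 163 [ 0.6722 -0.2221  0.1204] [ 0.6954 -0.1948  0.1469] 0.14332787266994096
[(np.float64(nan), np.float64(nan)), (np.float64(nan), np.float64(nan)), (np.float64(nan), np.float64(nan)), (np.float64(nan), np.float64(nan))]
s3 315 [ 0.4992 -0.2445  0.1201] [ 0.5478 -0.19    0.1449] 0.1402 154 [ 0.6721 -0.2199  0.1201] [ 0.6973 -0.1912  0.1453] 0.13967264442659683
[(np.float64(-0.2103), np.float64(0.136)), (np.float64(-0.2099), np.float64(0.1371)), (np.float64(-0.2093), np.float64(0.1384)), (np.float64(-0.2076), np.float64(0.1371))]
  return _methods._mean(a, axis=axis, dtype=dtype,
  ret = ret.dtype.type(ret / rcount)
```

View pics/t3.png

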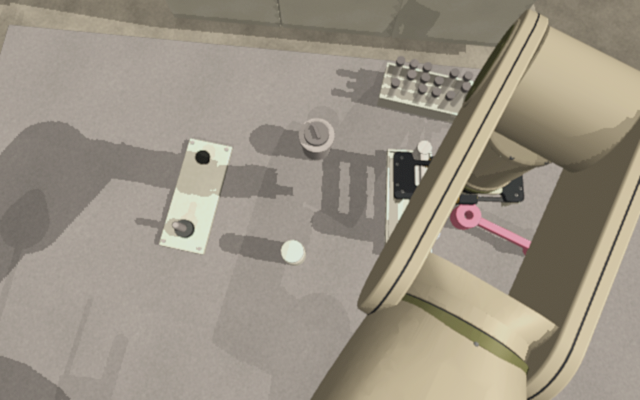

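The arm hasn't moved. Going down again.

drive_tool([
  [1,0,0,0,0,0,60],
  [1,0,0,0,0,0,60],
  [1,0,0,0,0,0,60],
  [1,0,0,0,0,0,60],
  [1,0,30,0,0.3,0,60],
  [1,0,52,0,0.3,0,60],
  [1,0,63,0,0.3,0,60],
  [1,0,63,0,0.3,0,60],
  [1,0,63,0,0.3,0,60],
], force=60)

```text
time_s: 8.0
position: [0.5747, -0.2152, 0.1111]
tool_rot: [[-0.997, -0.071, -0.001], [-0.071, 0.997, -0.002], [0.001, -0.002, -1.0]]
ft_force: [0.1, 0.6, -0.6]
finger_gap: 0.0602
```

drive_tool([
  [0,0,0,0,0,0,0],
  [0,0,0,0,0,0,0],
  [0,0,0,0,0,0,0],
  [0,0,0,0,0,0,0],
  [0,0,0,0,0,0,0],
  [0,0,0,0,0,0,0],
  [0,0,0,0,0,0,0],
  [0,0,0,0,0,0,0],
], force=60)

```text
time_s: 9.0
position: [0.5746, -0.2153, 0.1111]
tool_rot: [[-0.997, -0.071, -0.001], [-0.071, 0.997, -0.002], [0.001, -0.002, -1.0]]
ft_force: [0.0, -0.9, -0.4]
finger_gap: 0.014
```

```bash
python3 - <<'E'
from go import *
go([.5747,-.2147,.113],184.1)
im=get_image('wrist'); save('w4',im)
E
```

```text
t 9.0 pos [ 0.5746 -0.2153  0.1111] gap 0.01402118512175748 F [ 0.  -0.9 -0.4] M [-0.18 -0.02  0.02] q [-2.520e+01  1.240e+01  8.830e+01 -1.000e-01  7.930e+01 -1.193e+02]
shift [-0.1  0.6 -1.9] rot [-0.11 -0.05 -0.04]
```

View pics/w4.png

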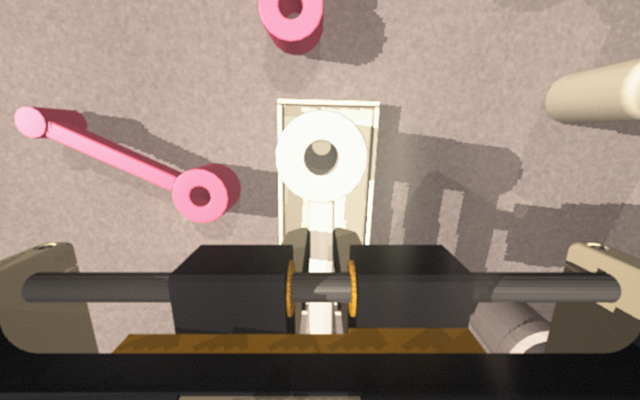

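drive_tool([
  [0,0,0,0,0,0,0],
  [0,0,0,0,0,0,0],
  [0,0,-2,0,0,0,0],
  [0,0,-5,0,0,0,0],
  [0,0,-8,0,0,0,0],
  [0,0,-10,0,0,0,0],
])

```text
time_s: 9.8
position: [0.5747, -0.2153, 0.1213]
tool_rot: [[-0.997, -0.071, -0.001], [-0.071, 0.997, -0.002], [0.001, -0.002, -1.0]]
ft_force: [0.4, -0.0, -2.6]
finger_gap: 0.0143
```

```bash
python3 - <<'E'
from go import *
go([.5747,-.2147,.113],184.1)
im=get_image('scene'); save('s5',im)
E
```

```text
t 9.8 pos [ 0.5747 -0.2153  0.1213] gap 0.014268498404887574 F [ 0.4 -0.  -2.6] M [ 0.05 -0.01  0.  ] q [-2.520e+01  1.190e+01  8.770e+01 -1.000e-01  8.030e+01 -1.193e+02]
shift [-0.   0.6  8.3] rot [-0.11 -0.05 -0.04]
```

View pics/s5.png

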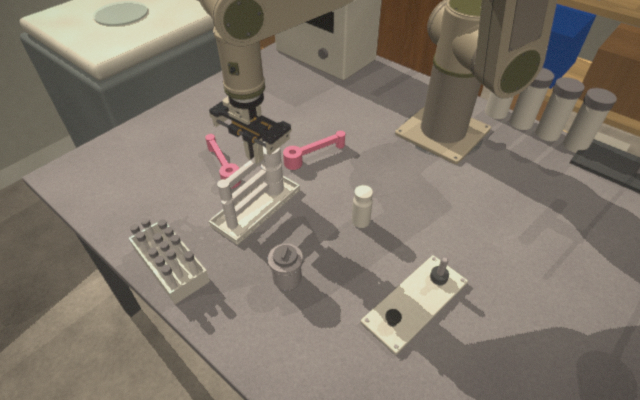

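drive_tool([
  [0,0,-4,0,0,0,0],
  [0,0,-9,0,0,0,0],
  [0,0,-15,0,0,0,0],
  [0,0,-21,0,0,0,0],
  [0,0,-26,0,0,0,0],
  [0,0,-28,0,0,0,0],
  [0,0,-28,0,0,0,0],
])

```text
time_s: 10.72
position: [0.5749, -0.2153, 0.1498]
tool_rot: [[-0.997, -0.071, -0.0], [-0.071, 0.997, -0.002], [0.0, -0.002, -1.0]]
ft_force: [0.3, 0.2, -3.5]
finger_gap: 0.0139
```

```bash
cat > chk.py <<'E'
from go import *
import sys
def chk(tag):
    s=readout.read_state(); go(s['position'],0)
    im=get_image('wrist'); save(tag,im); np.savez(tag+'.npz',**im)
    P,u,v=pts(im); Q=(P-s['position'])@s['tool_rot']  # tool coords
    # gripped arm: tool x>0 to hub (-)
    def st(m,n):
        q=Q[m]; w=P[m]
        if len(q)>5: print(n,len(q),'toolx',np.percentile(q[:,0],[1,99]).round(4),'tooly',np.percentile(q[:,1],[1,99]).round(4),'world z med',np.median(w[:,2]).round(4))
    near=(abs(Q[:,1])<.035)&(Q[:,2]>-.04)&(Q[:,2]<-.015)
    st(near&(Q[:,0]>.03)&(Q[:,0]<.1),'hub'); st(near&(Q[:,0]<-.08)&(Q[:,0]>-.14),'foot')
    b=near&(Q[:,0]>.0)&(Q[:,0]<.025)&(abs(Q[:,1])<.008); st(b,'bar')
    h=P[near&(Q[:,0]>.03)&(Q[:,0]<.1)]; q=Q[near&(Q[:,0]>.03)&(Q[:,0]<.1)]
    if len(h)>20:
        A=np.c_[q[:,:2],np.ones(len(q))]; c=np.linalg.lstsq(A,q[:,2],rcond=None)[0]; print('hub top slope (rad) tool x,y',c[:2].round(3))
E
python3 -c "
from chk import *
chk('w6'); im=get_image('scene'); cv2.imwrite('pics/s6.png',cv2.resize(im['img'][100:280,150:400,::-1],None,fx=3,fy=3))"
```

```text
t 10.725 pos [ 0.5749 -0.2153  0.1498] gap 0.013921704956994005 F [ 0.3  0.2 -3.5] M [0.02 0.03 0.03] q [-2.520e+01  1.080e+01  8.600e+01 -1.000e-01  8.320e+01 -1.193e+02]
shift [0. 0. 0.] rot [ 2.0000e-02 -2.0000e-01 -1.7594e+02]
hub 5762 toolx [0.0308 0.0783] tooly [-0.0241  0.0257] world z med 0.1817
bar 969 toolx [0.0002 0.0248] tooly [-0.0074  0.0079] world z med 0.1799
hub top slope (rad) tool x,y [-0.007 -0.004]
```

View pics/s6.png

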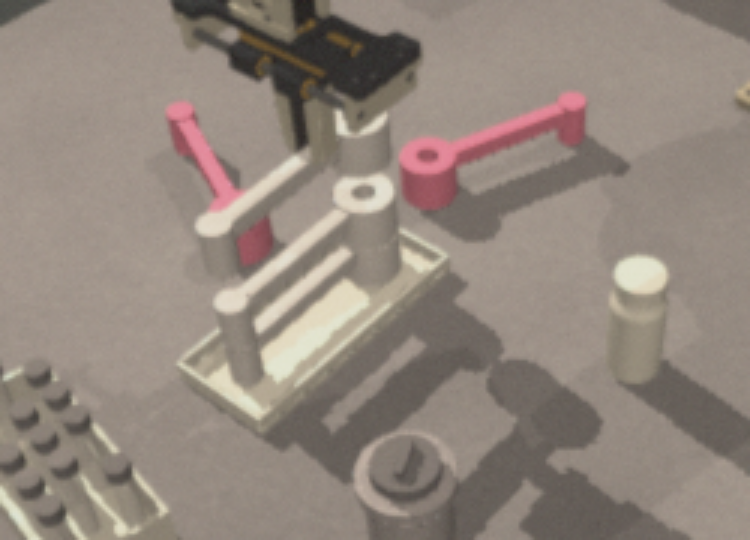

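View pics/w6.png

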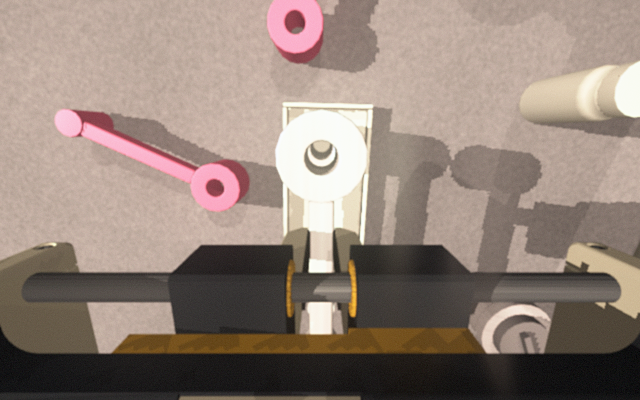

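Lifted clear and level: in the wrist view the hub ring is at (321,153) with the lower bore visible below it, and the measured slope is under 0.01 rad. Raising further and carrying.

drive_tool([
  [0,0,-8,0,0,0,0],
  [0,0,-22,0,0,0,0],
  [0,0,-40,0,0,0,0],
  [0,0,-58,0,0,0,0],
  [0,0,-72,0,0,0,0],
  [0,0,-80,0,0,0,0],
  [0,6,-80,0,0,0,0],
  [0,20,-80,0,0,0,0],
  [0,42,-80,0,0,1,0],
  [0,70,-80,0,0,2,0],
  [0,100,-80,0,0,3,0],
  [0,130,-80,0,0,4,0],
])

```text
time_s: 12.32
position: [0.5647, -0.0833, 0.2281]
tool_rot: [[-1.0, -0.001, -0.002], [-0.001, 1.0, -0.001], [0.002, -0.001, -1.0]]
ft_force: [0.2, 1.0, -3.2]
finger_gap: 0.0145
```

```bash
python3 -c "
from go import *
go([.542,.264,.22],173.9)"
```

```text
t 12.325 pos [ 0.5647 -0.0833  0.2281] gap 0.014517621460906724 F [ 0.2  1.  -3.2] M [ 0.03 -0.01 -0.02] q [-1.350e+01  2.400e+00  8.690e+01 -1.000e-01  9.080e+01 -1.035e+02]
shift [ 22.4 347.4   7.7] rot [-0.08 -0.12  6.16]
```

drive_tool([
  [1,12,0,0,0,1,0],
  [3,36,0,0,0,2,0],
  [5,66,0,0,0,3,0],
  [7,96,0,0,0,4,0],
  [9,126,0,0,0,5,0],
  [11,156,0,0,0,6.2,0],
  [13,186,0,0,0,6.2,0],
  [15,208,0,0,0,6.2,0],
  [17,222,0,0,0,6.2,0],
  [18,227,0,0,0,6.2,0],
  [18,227,0,0,0,6.2,0],
])

```text
time_s: 13.7
position: [0.5463, 0.1436, 0.2276]
tool_rot: [[-0.994, 0.107, -0.003], [0.107, 0.994, -0.002], [0.002, -0.002, -1.0]]
ft_force: [0.0, 0.0, -4.0]
finger_gap: 0.014
```

```bash
python3 - <<'E'
from chk import *
chk('w7')
im=dict(np.load('w7.npz'));P,u,v=pts(im)
for nm,lo,hi,xr in [('sp',.05,.095,(.45,.53)),('rest',.036,.05,(.6,.7))]:
    q=P[(P[:,2]>lo)&(P[:,2]<hi)&(P[:,0]>xr[0])&(P[:,0]<xr[1])&(P[:,1]>.22)&(P[:,1]<.31)]
    if len(q): print(nm,len(q),q.mean(0),q.min(0),q.max(0)); t=q[q[:,2]>.08]; print(len(t),t.min(0) if len(t) else '',t.max(0) if len(t) else '')
im=get_image('top'); save('t7',im); np.savez('t7.npz',**im)
E
```

```text
t 13.7 pos [0.5463 0.1436 0.2276] gap 0.013981093020789783 F [ 0.  0. -4.] M [-0.    0.03  0.05] q [  9.6   1.5  87.8  -0.1  90.8 -74.3]
shift [0. 0. 0.] rot [-2.1000e-01  1.5000e-01  1.7387e+02]
hub 5788 toolx [0.0309 0.0783] tooly [-0.0242  0.0256] world z med 0.2597
bar 966 toolx [0.0003 0.0249] tooly [-0.0074  0.0078] world z med 0.2577
hub top slope (rad) tool x,y [-0.007 -0.003]
sp 253 [0.48718934 0.26801877 0.07722442] [0.47951677 0.26281898 0.05001769] [0.49513832 0.27835473 0.08811068]
154 [0.47981726 0.26291544 0.0803979 ] [0.49488123 0.27835473 0.08811068]
rest 299 [0.64118326 0.25354247 0.04212573] [0.62930796 0.23684376 0.03743278] [0.65252207 0.27065039 0.04425226]
0
```

View pics/w7.png

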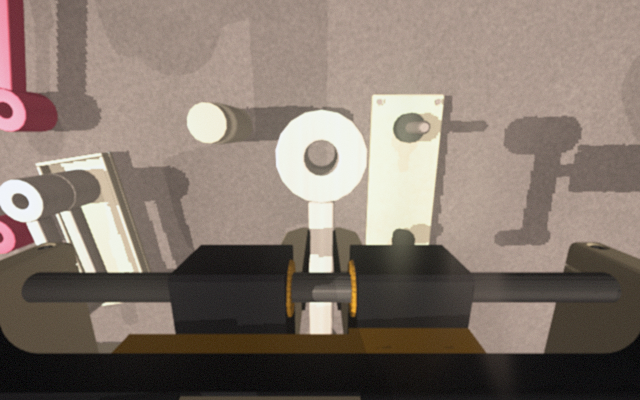

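View pics/t7.png

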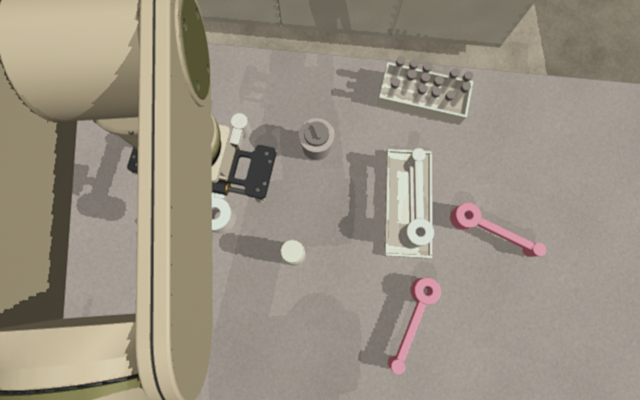

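In the wrist view the held hub is at (321,156), and the stand's spindle tip is at (424,127) beside it. That puts the spindle at about (0.488, 0.270), which agrees with the plate fit. The top view shows the lower two arms, the bottle and the bucket where they were.

```bash
python3 -c "
from go import *
go([.5402,.2647,.15],173.9)"
```

```text
t 13.8 pos [0.5465 0.143  0.2278] gap 0.014484620553557594 F [ 0.5  0.5 -3.5] M [ 0.01 -0.01 -0.02] q [  9.5   1.5  87.8  -0.1  90.8 -74.3]
shift [ 19.2 120.5  77.6] rot [-0.11 -0.12 -0.08]
```

drive_tool([
  [1,6,0,0,0,0,0],
  [4,24,0,0,0,0,0],
  [9,54,0,0,0,0,0],
  [13,84,0,0,0,0,0],
  [17,106,0,0,0,0,0],
  [19,118,0,0,0,0,0],
  [19,120,0,0,0,0,0],
  [19,120,8,0,0,0,0],
  [19,120,24,0,0,0,0],
  [19,120,44,0,0,0,0],
  [19,120,60,0,0,0,0],
  [19,120,68,0,0,0,0],
])

```text
time_s: 15.3
position: [0.5395, 0.2637, 0.1573]
tool_rot: [[-0.994, 0.108, -0.005], [0.108, 0.994, -0.003], [0.005, -0.003, -1.0]]
ft_force: [-0.8, -0.6, -2.2]
finger_gap: 0.0141
```

drive_tool([
  [0,0,7,0,0,0,0],
  [0,0,9,0,0,0,0],
  [0,0,9,0,0,0,0],
  [0,0,9,0,0,0,0],
])

```text
time_s: 15.8
position: [0.5399, 0.2638, 0.149]
tool_rot: [[-0.994, 0.108, -0.004], [0.108, 0.994, -0.002], [0.003, -0.003, -1.0]]
ft_force: [-0.3, 0.3, -2.7]
finger_gap: 0.0139
```

```bash
python3 - <<'E'
from chk import *
go([.5402,.2647,.15],173.9)
chk('w8')
im=get_image('scene'); cv2.imwrite('pics/s8.png',cv2.resize(im['img'][170:370,300:520,::-1],None,fx=3,fy=3)); np.savez('s8.npz',**im); save('s8f',im)
P,u,v=pts(im)
q=P[(P[:,2]>.15)&(P[:,2]<.2)&(P[:,0]>.45)&(P[:,0]<.7)&(P[:,1]>.2)&(P[:,1]<.32)]
f=q[q[:,0]>.62]; print('foot',f.min(0).round(3),f.max(0).round(3)); h=q[q[:,0]<.505]; print('hub',h.min(0).round(3),h.max(0).round(3))
E
```

```text
t 15.8 pos [0.5399 0.2638 0.149 ] gap 0.013897050680410092 F [-0.3  0.3 -2.7] M [ 0.06 -0.02 -0.02] q [ 21.2   9.2  87.9  -0.   83.2 -62.6]
shift [-0.2  0.9 -1. ] rot [-0.15 -0.2  -0.09]
t 15.8 pos [0.5399 0.2638 0.149 ] gap 0.013897050680410092 F [-0.3  0.3 -2.7] M [ 0.06 -0.02 -0.02] q [ 21.2   9.2  87.9  -0.   83.2 -62.6]
shift [0. 0. 0.] rot [ -0.32   0.21 173.81]
hub 5791 toolx [0.0309 0.0783] tooly [-0.0242  0.0256] world z med 0.1812
bar 970 toolx [0.0002 0.0248] tooly [-0.0074  0.0078] world z med 0.1791
hub top slope (rad) tool x,y [-0.008 -0.003]
foot [0.62  0.239 0.151] [0.663 0.266 0.183]
hub [0.47 0.28 0.15] [0.505 0.297 0.182]
```

View pics/s8.png

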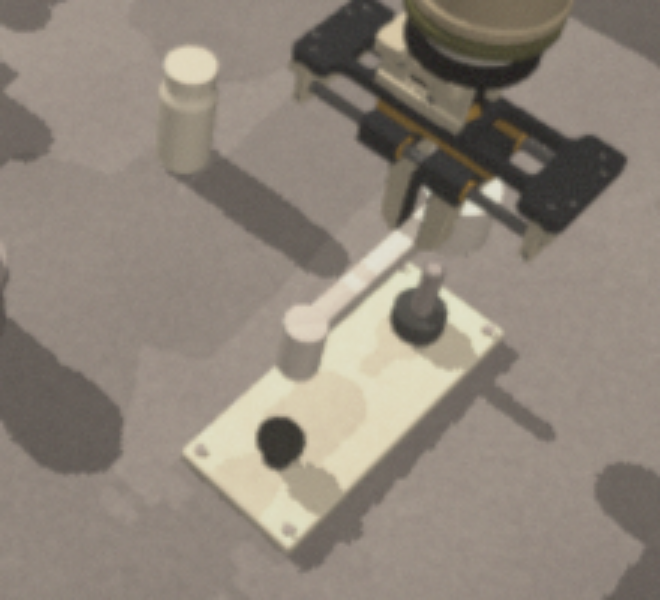

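View pics/w8.png

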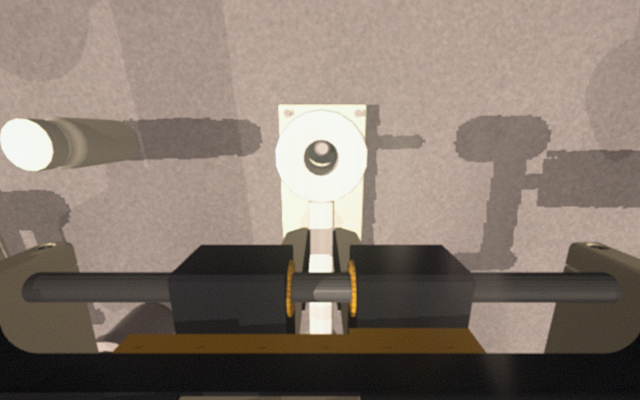

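View pics/s8f.png

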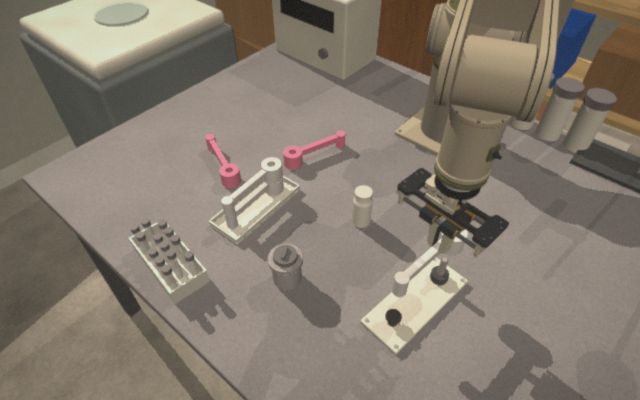

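```bash
python3 - <<'E'
from m import *
im=dict(np.load('w8.npz'));P,u,v=pts(im)
m=(abs(u-321)<16)&(abs(v-153)<20)&(P[:,2]>.078)&(P[:,2]<.095); q=P[m]; print('tip',len(q),q.mean(0),q.min(0),q.max(0))
h=P[(P[:,2]>.172)&(P[:,2]<.19)&(P[:,0]<.515)&(P[:,0]>.44)&(abs(P[:,1]-.27)<.04)]
print('hub',h.min(0),h.max(0),'centre',h[:,0].min()+.027,(h[:,1].min()+h[:,1].max())/2)
s=readout.read_state();print(s['qvel'].round(2))
E
```

```text
tip 221 [0.48736092 0.27109594 0.08504843] [0.48052876 0.26377349 0.0807493 ] [0.49473757 0.2787863  0.08857753]
hub [0.46044597 0.24375984 0.17205409] [0.51496169 0.29703536 0.18345752] centre 0.4874459742316243 0.2703976001623679
[ 0.03  0.08  0.15  0.03 -0.07  0.  ]
```

The hub axis is within 1 mm of the spindle axis, and everything is still. Handing in.

```bash
python3 -c "
from plant import job
print(job.hand_in())"
```

```text
the job is handed in; nothing more can be done
None
```

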